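Switch the bench supply over with the flat screwdriver

TASK

Get the demonstration bench's supply box ready: take the flat-bladed screwdriver (the one with the flat-sided, rectangular handle) out of the wooden stand, seat its blade in the big slotted selector on top of the grey box and turn the selector a quarter turn clockwise, seen from above, until it meets its stop. Then put the screwdriver back upright, blade down and fully home, in its well in the stand and let it go.

Things in the scene. Friction and masses are not known exactly. Their poses are not given: they have to be found in the camera images.
- driver_grip (a point): centre of the flat screwdriver's black handle: bar 36 (x) by 22 (y) by 72 mm; grip it closing along y. Tool upright in a well, z up, 0.18 kg. Collar 46 mm across, underside 42 mm below this point, stands on the stand; then a 12 mm shaft; blade 16 mm wide along x, 3 mm thick, its end 92 mm below. The stand's other tool, as tall, has a round handle: not wanted
- stand_top (a point): centre of the top of a fixed wooden block, 80 (x) by 180 (y) by 65 mm high, z up. Two wells, 50 mm either side along y; one holds the flat screwdriver, the other the round-handled tool. Each: 24 mm square hole to the table, widening at 45 degrees to 36 mm at the top. The tool fits at any turn; home, its collar lies on the top, handle centre 42 mm above. Jar nearby: 85 mm high
- selector_slot (a point): on the axis, at the top face, of the big slotted selector: aluminium turret 60 mm across, 71 mm above the table, on a fixed grey box 140 x 180 x 55 mm. z up; slot along x, turning with it: 12 mm deep, floor 20 x 5 mm, lower 6 mm straight, then 45 degree sides to a 32 x 17 mm mouth. Blade seated: handle centre 80 mm above. A small screw and sockets on the box: not wanted
- selector (a joint): turn of the selector, rad, growing clockwise seen from above: 0 slot along the box's 180 mm side, 1.57 along its 140 mm side; stops at 0 and 1.62, starts at 0 to 0.2. Stays where left; takes about 0.06 N m. The blade has up to 0.13 rad of play in the slot, so turn the tool that much further
Things that resemble listed ones, but are neither listed nor needed, are in the scene too. What is shaped like the part that bears stand_top but pink is not meant.

How it is judged (in metres and radians):
On the way, in this order (a step that is already met when the one before it is completed fails the run):
1. blade seated upright in the selector's slot (7 mm or more below the top face, handle within 15 mm of the axis, tilt under 12 degrees), selector not yet past 30 degrees (z of driver_grip in the frame of selector_slot below 0.085 m and horizontal distance between driver_grip and selector_slot below 0.015 m and angle between driver_grip's own z axis and vertical below 0.21 rad and value of joint selector below 0.52 rad), for 0.1 s.
2. the selector is turned clockwise past 75 degrees with the blade still in its slot (z of driver_grip in the frame of selector_slot below 0.09 m and horizontal distance between driver_grip and selector_slot below 0.02 m and angle between driver_grip's own z axis and vertical below 0.3 rad and value of joint selector above 1.31 rad), for 0.1 s.
At the end, for the whole second after the job is handed in: the selector stands within 15 degrees of the full quarter turn (joint above 1.31 rad), and the screwdriver stands blade down in a well of the stand: collar down on the stand's top (within 8 mm), handle within 14 mm of the well's axis along each side, tilted less than 10 degrees (value of joint selector above 1.31 rad and (y of driver_grip in the frame of stand_top between 0.036 and 0.064 m or y of driver_grip in the frame of stand_top between -0.064 and -0.036 m) and x of driver_grip in the frame of stand_top between -0.014 and 0.014 m and z of driver_grip in the frame of stand_top between 0.034 and 0.05 m and angle between driver_grip's own z axis and vertical below 0.17 rad); the robot touches nothing.
It also fails if it takes over 58 s, if anything falls off the work surface, if the arm or the gripper's body presses on something with over 40 N, if the wrist force passes 120 N, or if a joint passes its speed limit or range.

ROBOT

A 6-joint arm with a two-finger parallel gripper is mounted at the origin on the work surface. World frame = base frame: x ahead of the robot, y to its left, z up, the work surface at z = 0. Lengths are in mm, angles in rad, forces in N, time in s.
With the tool pointing down it reaches from about 375 to 900 mm from the base axis. Payload 3.1 kg.
Tool frame: the origin (TCP) lies at the centre of the arm's flange, where the gripper is bolted on; the fingertips stand robot.tip_reach ahead of it and the grasp point (between the pads) lies 155 mm ahead of it (robot.tip_reach is the distance from the TCP to the fingertips, in mm); z points along the fingers, y is the line along which they close (so a half turn about z gives the same grasp; the last joint's range is limited). The gripper opens to 85 mm and grips with 20 to 120 N. Pads are 22 mm wide; open, the fingers measure 114 mm over their backs; the gripper's body (76 mm by 85 mm) begins 54 mm behind the grasp point. The pads swing forward as they close: fully open they stand 13 mm farther back than shut.
Start: joints at [-1.504, 0.527, 1.433, -0, 1.181, -0.178], TCP at [152.108, -606.186, 404.71] pointing down, gripper open.
Joint ranges: [-3.08, 3.08], [-0.75, 2.2], [0.22, 2.44], [-1.43, 4.57], [0, 2.65], [-2.85, 2.85]. Speed limits (rad/s): [2.79, 2.79, 3.14, 3.14, 3.14, 3.14].

INTERFACE

Orientations are given as a rotation vector (axis times angle).
In Python, from plant import robot gives the robot as it stands.
- The arm moves only by the tool move_arm, never from a script. Its argument "deltas" is a list of rows, each an object with "slide": the shift along the tool's x, y, z in mm, a list of three; "rot": the turn, a rotation vector about the tool's x, y, z in rad, a list of three. In form: [{"slide": [dx, dy, dz], "rot": [wx, wy, wz]}, ...]. A call has 1 to 5 rows; each row is the pose to reach, as a shift and turn from the pose commanded when the call began, along the tool's axes at that moment; what a row does not reach only later rows make up. A row lasts 1/10 s, in which the tool goes at most 50 mm and 8.59 degrees, less where a joint would pass 70% of its speed; a pose out of reach is approached as far as the arm can. A call with a gripper value outside its range is refused whole. "claw" is the opening in per cent of the stroke, from 0 (shut) to 100 (fully open), set as the call begins (left out, the last holds). The fingers move at their own pace and stop on an object; "newtons" is the grip in N (left out, the last holds). Time passes only in rows, so rows that repeat a pose let the fingers close. It gives the time, the measured TCP pose, the force, the opening and the grip force at its end, in the units of the state.
- robot.state(): the state, without advancing time (a new reading comes with each control period).
- robot.read_camera(name): name is "scene" or "top" or "wrist"; returns the picture (420x560x3 uint8, red, green, blue); there is no depth.
- robot.camera_info(name): a dict with "fx", "fy", "cx", "cy" (pixels), "R" (3x3) and "t" (3): a world point X has camera coordinates R X + t; the wrist camera has in their place "T_tool_cam" (4x4, takes a point from camera to tool coordinates, whose origin is the TCP and whose axes are the flange's). Camera axes: x right, y down, z forward; pixel columns grow to the right and rows downward; lengths in mm; the calibration is good to about 2 mm. A picture is of the moment at which its call begins: read the wrist's pose just before it. camera_info takes no time and is no camera call.
- robot.hand_in(): hands the job in; it is judged then, once.
Trained networks look in the newest picture that a camera, given by its name, has taken for a name from the list of things; names that differ only in an ending like _2 or _b are one class to them, and where a whole thing is asked for, a point or a joint stands for the part that bears it (a point fixed in the world has none). Each returns a list of dicts, best first, with "conf" (0 to 1); they miss things now and then, are a little off and sometimes report something else, mostly with a low value. They report only what shows in the picture. A call takes as long as a camera call. They do not tell look-alikes from the thing itself.
- robot.search_frame(camera, name): "xy" ([column, row] in pixels, amid what is visible of it).
- robot.mark_of(camera, name): "xy" ([column, row] in pixels: a listed point, or the origin of a listed thing).
The state is a dict: "time_s": time; "joint_pos": joint angles; "joint_velocities": joint speeds; "tau": joint torques, N m; "ee_pos": TCP position; "orientation": TCP orientation; "wrist_force": force on the tool from outside, world axes, zero at the start; "wrist_torque": the same for the moment, N m; "width": opening from 0.0 (shut) to 1.0 (fully open); "gripper_force": force on a finger pad.
Only numpy, scipy, OpenCV 4.12 (cv2) and the standard library are available. Lean on these libraries where they do the work, as an engineer would, in place of code of your own. Each camera call takes 0.05 s, during which the arm holds its last target. There are 200 camera calls.

## Working session

There is one attempt and no reset: what is moved stays moved. The work goes in short steps, Python scripts to look and compute and a tool call to move; the robot and the scene stay as the last step left them, time stands still between calls to the robot, and variables do not carry over. Pictures are saved under pics/ and viewed, at most 10 in all, crops included, and the job is handed in when it is done.

Besides the shell and the picture viewer there is one more tool, called by a JSON object that holds its "op" and its "data". move_arm: Moves the arm, as the interface text tells. Its arguments: {"type":"object","properties":{"deltas":{"type":"array","items":{"type":"object","properties":{"slide":{"type":"array","items":{"type":"number"}},"rot":{"type":"array","items":{"type":"number"}}}}},"claw":{"type":"number"},"newtons":{"type":"number"}},"required":["deltas"]}

```bash
ls; mkdir -p pics
python3 - <<'E'
from plant import robot
import cv2
print(robot.state(), robot.tip_reach)
for c in("scene","top"):
    im=robot.read_camera(c); cv2.imwrite(f"pics/{c}0.png",im[...,::-1])
    i=robot.camera_info(c); print(c,i)
    for n in("driver_grip","stand_top","selector_slot","selector"):
        print(c,n,[(x['conf'],x['xy']) for x in robot.mark_of(c,n)])
print(robot.camera_info("wrist"))
E
```

```text
pics
{'time_s': 0.0, 'joint_pos': array([-1.50349379e+00,  5.28430081e-01,  1.43391661e+00,  4.68941426e-06,
        1.18141300e+00, -1.78483127e-01]), 'joint_velocities': array([ 0.00016309, -0.00042631,  0.00054627,  0.00071369, -0.00086382,
        0.00021502]), 'tau': array([-1.94138542e-03, -4.42357349e+01, -1.78025419e+01, -2.78303114e-04,
        8.54203856e-03,  5.17500879e-06]), 'ee_pos': array([ 152.08902072, -605.84543909,  403.75084418]), 'orientation': array([-3.11575251e+00, -3.84840171e-01, -1.95796895e-04]), 'wrist_force': array([-0.11467258,  0.12848731,  0.52087462]), 'wrist_torque': array([ 0.02934054,  0.00897473, -0.00537824]), 'gripper_force': 0.0, 'width': 0.9985734744745505} 173.4
scene {'fx': 430.54804634876115, 'fy': 430.54804634876115, 'cx': 282.04208408427263, 'cy': 209.26290638924004, 'R': array([[-0.70035355,  0.7137927 , -0.0022096 ],
       [ 0.59674606,  0.58380649, -0.5505126 ],
       [-0.3916619 , -0.38687202, -0.83482393]]), 't': array([ 376.21020178, -230.53654036, 1127.61800174])}
scene driver_grip [(0.95, [202.3, 190.5])]
scene stand_top [(0.97, [195.6, 188.6]), (0.75, [235.1, 119.7])]
scene selector_slot [(0.95, [358.5, 300.6])]Traceback (most recent call last):
  File "<stdin>", line 8, in <module>
ValueError: it knows: driver_grip, selector_slot, stand_top
```

Run:
```python
from plant import robot
import cv2,numpy as np
im=robot.read_camera("top"); a=cv2.imread("pics/scene0.png")
cv2.imwrite("pics/top0.png",im[...,::-1])
i=robot.camera_info("top"); print(i)
for n in("driver_grip","stand_top","selector_slot"):
    print(n,[(x['conf'],x['xy']) for x in robot.mark_of("top",n)])
print(robot.camera_info("wrist"))
```

```text
{'fx': 425.15862346613477, 'fy': 425.15862346613477, 'cx': 278.27679250789316, 'cy': 205.65061258598288, 'R': array([[ 0.02885786, -0.99875937,  0.04058256],
       [-0.99327017, -0.0332078 , -0.11095772],
       [ 0.11216772, -0.03710744, -0.99299619]]), 't': array([-50.83067234, 496.9566553 , 882.58490723])}
driver_grip [(0.82, [347.4, 161.7])]
stand_top [(0.82, [407.3, 265.7]), (0.73, [365.1, 173.2])]
selector_slot [(0.86, [164.7, 179.5])]
{'fx': 347.3090216463137, 'fy': 347.3090216463137, 'cx': 280.9766976895211, 'cy': 205.73245867598519, 'T_tool_cam': array([[ 1.07355477e-03, -9.55513544e-01, -2.94945275e-01,
         7.54198846e+01],
       [ 9.99999096e-01,  1.26461529e-03, -4.57044917e-04,
        -5.36302841e-01],
       [ 8.09704913e-04, -2.94944518e-01,  9.55514038e-01,
         3.05502654e+01],
       [ 0.00000000e+00,  0.00000000e+00,  0.00000000e+00,
         1.00000000e+00]])}
```

View pics/scene0.png

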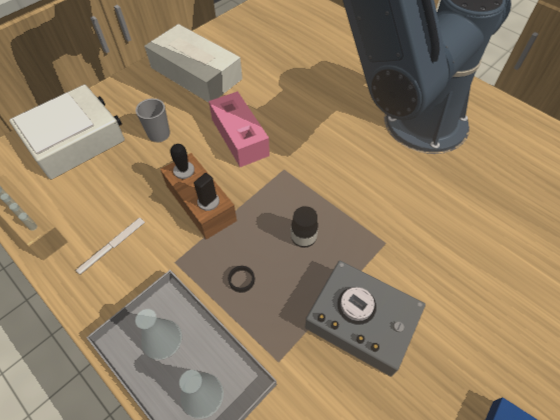

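View pics/top0.png

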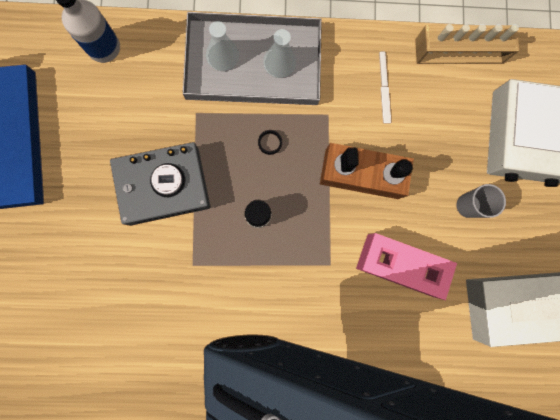

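The wooden stand has the square-handled tool at scene (205,190) / top (347,162), and the round one at (180,155) / (400,170). The pink stand is the decoy. The box turret is at scene (358,301) / top (166,180).

```bash
cat > h.py <<'E'
from plant import robot
import cv2,numpy as np
from scipy.spatial.transform import Rotation as Ro
def cam(c,s=None):
    i=robot.camera_info(c); K=np.array([[i['fx'],0,i['cx']],[0,i['fy'],i['cy']],[0,0,1]])
    if c!="wrist": return K,np.array(i['R']),np.array(i['t'])
    s=s or robot.state(); T=np.eye(4); T[:3,:3]=Ro.from_rotvec(s['orientation']).as_matrix(); T[:3,3]=s['ee_pos']
    M=np.linalg.inv(T@i['T_tool_cam']); return K,M[:3,:3],M[:3,3]
def plane(C,p,z):
    K,R,t=C; d=R.T@np.linalg.solve(K,[*p,1]); o=-R.T@t
    return o+d*(z-o[2])/d[2]
def tri(Ca,pa,Cb,pb):
    P=[C[0]@np.c_[C[1],C[2]] for C in(Ca,Cb)]
    X=cv2.triangulatePoints(P[0],P[1],np.array(pa,float).reshape(2,1),np.array(pb,float).reshape(2,1))
    return (X[:3]/X[3]).ravel()
def proj(C,X):
    q=C[0]@(C[1]@np.array(X,float)+C[2]); return q[:2]/q[2]
E
python3 - <<'E'
from h import *
np.set_printoptions(precision=1,suppress=True)
S,T=cam("scene"),cam("top")
print("grip",tri(S,(202.3,190.5),T,(347.4,161.7)))
print("stand",tri(S,(195.6,188.6),T,(365.1,173.2)))
print("slot",tri(S,(358.5,300.6),T,(164.7,179.5)))
print("jar top",tri(S,(305,213),T,(258,207)), "cup", tri(S,(151,107),T,(488,200)))
for p in[(327,146),(410,155),(405,195),(322,182)]: print("standcorner",plane(T,p,65))
for p in[(112,155),(197,143),(209,205),(124,222)]: print("boxcorner",plane(T,p,55))
im=robot.read_camera("top")
a=cv2.resize(im[110:240,100:260],None,fx=4,fy=4,interpolation=cv2.INTER_CUBIC)
cv2.imwrite("pics/topbox.png",a[...,::-1])
E
```

```text
grip [ 586.8 -172.7  101.6]
stand [ 575.2 -221.7   49.8]
slot [539.2 197.2  75. ]
jar top [484.6   9.  103.4] cup [ 515.9 -456.9   97. ]
standcorner [ 623.6 -132.7   65. ]
standcorner [ 611.1 -309.2   65. ]
standcorner [ 525.4 -298.1   65. ]
standcorner [ 546.7 -123.5   65. ]
boxcorner [589.5 313.9  55. ]
boxcorner [621.9 140.1  55. ]
boxcorner [491.9 109.   55. ]
boxcorner [451.2 279.8  55. ]
```

{"op": "move_arm", "data": {"deltas": [{"slide":[190,-118,0]},{"slide":[190,-118,0]},{"slide":[190,-118,0]},{"slide":[190,-118,0]},{"slide":[190,-118,0]}]}}

```text
invalid input at $.deltas[0]: expected keys slide, rot
```

{"op": "move_arm", "data": {"deltas": [{"slide":[190,-118,0]},{"slide":[190,-118,0]},{"slide":[190,-118,0]},{"slide":[190,-118,0]},{"slide":[190,-118,0]}]}}

```text
invalid input at $.deltas[0]: expected keys slide, rot
```

{"op": "move_arm", "data": {"deltas": [{"slide":[82,-51,0],"rot":[0,0,0.34]},{"slide":[82,-51,0],"rot":[0,0,0.34]},{"slide":[82,-51,0],"rot":[0,0,0.34]},{"slide":[82,-51,0],"rot":[0,0,0.34]},{"slide":[82,-51,0],"rot":[0,0,0.34]}]}}

```text
time_s: 0.95
ee_pos: [219.2, -537.2, 405.0]
orientation: [3.137, -0.146, -0.0]
wrist_force: [0.7, -0.3, -0.6]
width: 1.0
gripper_force: 0.0
```

Run:
```python
from h import *
np.set_printoptions(precision=3,suppress=True)
s=robot.state(); im=robot.read_camera("wrist"); cv2.imwrite("pics/w1.png",im[...,::-1])
print(s['time_s'],s['joint_pos'],s['ee_pos'],s['orientation'])
W=cam("wrist",s);T=cam("top");S=cam("scene")
for n in("driver_grip","stand_top"):
    for x in robot.mark_of("wrist",n): print(n,x['conf'],x['xy'],plane(W,x['xy'],107 if n[0]=='d' else 65))
```

```text
0.95 [-1.376  0.466  1.548 -0.     1.126  0.288] [ 219.175 -537.193  404.99 ] [ 3.137 -0.146 -0.   ]
```

View pics/w1.png

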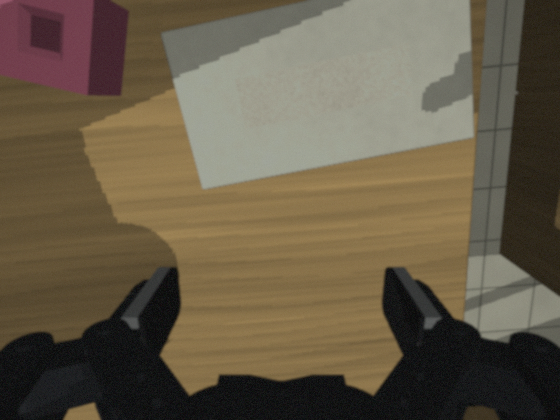

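View pics/topbox.png

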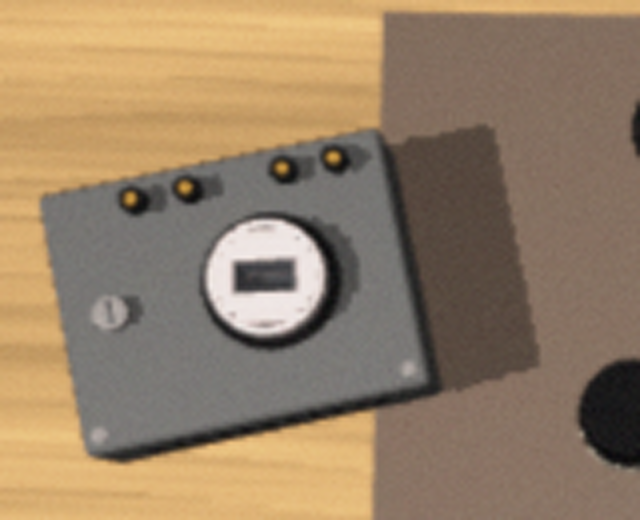

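The frame shows only the books and the pink stand, since the first two moves were refused. The slot in the top crop runs nearly horizontal at (265,275), slightly clockwise of the box's long side. I'll go on to the stand.

{"op": "move_arm", "data": {"deltas": [{"slide":[140,-175,0],"rot":[0,0,0]},{"slide":[140,-175,0],"rot":[0,0,0]},{"slide":[140,-175,0],"rot":[0,0,0]},{"slide":[140,-175,0],"rot":[0,0,0]},{"slide":[140,-175,0],"rot":[0,0,0]}]}}

```text
time_s: 1.6
ee_pos: [376.6, -373.5, 404.6]
orientation: [-3.137, 0.145, -0.0]
wrist_force: [-0.3, 0.4, -0.1]
width: 1.003
gripper_force: 0.0
```

{"op": "move_arm", "data": {"deltas": [{"slide":[140,-175,0],"rot":[0,0,0]},{"slide":[140,-175,0],"rot":[0,0,0]},{"slide":[140,-175,0],"rot":[0,0,0]},{"slide":[140,-175,0],"rot":[0,0,0]},{"slide":[140,-175,0],"rot":[0,0,0]}]}}

```text
time_s: 2.1
ee_pos: [533.0, -212.5, 404.7]
orientation: [-3.138, 0.144, -0.002]
wrist_force: [0.7, -0.4, 0.6]
width: 1.002
gripper_force: 0.0
```

Run:
```python
from h import *
np.set_printoptions(precision=3,suppress=True)
s=robot.state(); im=robot.read_camera("wrist"); cv2.imwrite("pics/w2.png",im[...,::-1])
print(s['time_s'],s['joint_pos'],s['ee_pos'],s['orientation'])
W=cam("wrist",s)
for n in("driver_grip","stand_top"):
    for x in robot.mark_of("wrist",n): print(n,x['conf'],x['xy'],plane(W,x['xy'],107 if n[0]=='d' else 65))
```

```text
2.1 [-0.574  0.458  1.564  0.001  1.119  1.088] [ 533.035 -212.509  404.737] [-3.138  0.144 -0.002]
driver_grip 0.87 [219.8, 135.4] [ 585.948 -169.906  107.   ]
stand_top 0.91 [286.4, 132.6] [ 579.593 -220.611   65.   ]
stand_top 0.67 [391.5, 323.5] [ 375.406 -312.647   65.   ]
```

View pics/w2.png

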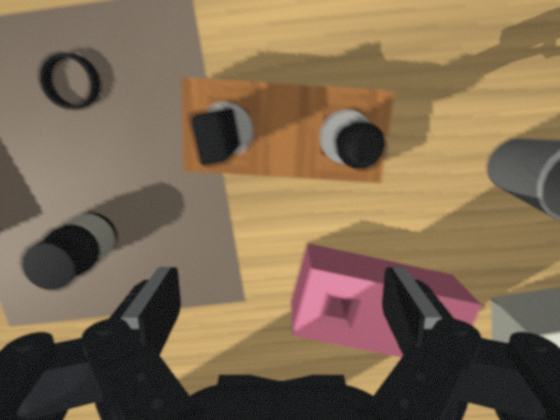

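The driver is at wrist pixel (215,137), with its handle turned a little against the stand. The round tool is at (355,140). I'll zoom in for the handle's turn.

Run:
```python
import cv2,numpy as np
a=cv2.imread("pics/w2.png")[90:190,170:290]
b=np.clip(cv2.resize(a,None,fx=6,fy=6,interpolation=cv2.INTER_CUBIC).astype(float)*1.0,0,255)
b=255*(b/255)**0.5
cv2.imwrite("pics/w2c.png",b.astype(np.uint8))
```

```text
(no output)
```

View pics/w2c.png

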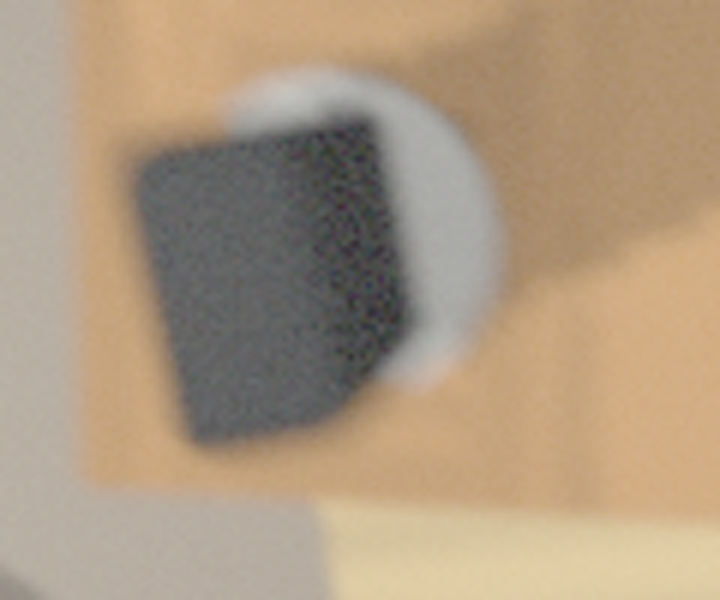

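Run:
```python
from h import *
np.set_printoptions(precision=2,suppress=True)
s=robot.state(); W=cam("wrist",s)
f=lambda u,v,z:plane(W,(170+u/6,90+v/6),z)
c=[f(*p,143) for p in[(137,160),(295,133),(345,410),(192,443)]]
print(np.array(c),np.mean(c,0))
for a,b in((3,0),(2,1)): d=c[b]-c[a]; print("len",np.linalg.norm(d),"yaw",np.arctan2(d[1],d[0]))
for a,b in((3,2),(0,1)): d=c[b]-c[a]; print("len",np.linalg.norm(d),"yaw",np.arctan2(d[1],d[0])+np.pi/2)
k=[plane(W,p,65) for p in[(183,77),(393,92),(381,182),(184,169)]]
print(np.array(k),np.mean(k,0))
for a,b in((1,0),(2,3),(3,0),(2,1)): d=k[b]-k[a]; print("stand len",np.linalg.norm(d),"ang",np.arctan2(d[1],d[0]))
R=Ro.from_rotvec(s['orientation']).as_matrix(); print(R)
```

```text
[[ 600.54 -162.77  143.  ]
 [ 601.79 -180.08  143.  ]
 [ 571.76 -181.37  143.  ]
 [ 569.63 -163.83  143.  ]] [ 585.93 -172.01  143.  ]
len 30.932684863440503 yaw 0.034313058354209405
len 30.056397962096366 yaw 0.042975461462941095
len 17.6723570550509 yaw 0.12084886164785269
len 17.358044979134444 yaw 0.07176664691150503
[[ 631.02 -140.4    65.  ]
 [ 603.2  -315.15   65.  ]
 [ 525.85 -304.61   65.  ]
 [ 553.95 -127.8    65.  ]] [ 578.51 -221.99   65.  ]
stand len 176.94938920929127 ang 1.4129426750755931
stand len 179.02828790008718 ang 1.4132143202349028
stand len 78.09657458091613 ang -0.16211042994564795
stand len 78.06677249241945 ang -0.1354805095489599
[[ 1.   -0.09 -0.  ]
 [-0.09 -1.   -0.  ]
 [-0.    0.   -1.  ]]
```

{"op": "move_arm", "data": {"deltas": [{"slide":[49,-45,0],"rot":[0,0,-0.14]},{"slide":[49,-45,0],"rot":[0,0,-0.14]},{"slide":[49,-45,50],"rot":[0,0,-0.14]},{"slide":[49,-45,90],"rot":[0,0,-0.14]},{"slide":[49,-45,110],"rot":[0,0,-0.14]}]}}

```text
time_s: 2.75
ee_pos: [582.0, -175.4, 291.1]
orientation: [-3.138, -0.068, 0.01]
wrist_force: [-0.3, -0.1, -0.0]
width: 0.997
gripper_force: 0.0
```

{"op": "move_arm", "data": {"deltas": [{"slide":[0,0,32],"rot":[0,0,0]},{"slide":[0,0,32],"rot":[0,0,0]},{"slide":[0,0,32],"rot":[0,0,0]}]}}

```text
time_s: 3.05
ee_pos: [583.5, -175.7, 262.6]
orientation: [-3.14, -0.069, 0.002]
wrist_force: [0.3, -0.2, 0.6]
width: 1.001
gripper_force: 0.0
```

{"op": "move_arm", "data": {"deltas": [{"slide":[2.5,-3.5,0],"rot":[0,0,0]},{"slide":[2.5,-3.5,0],"rot":[0,0,0]}]}}

```text
time_s: 3.25
ee_pos: [587.0, -171.1, 264.7]
orientation: [3.139, 0.072, 0.005]
wrist_force: [-0.3, 0.6, 0.1]
width: 1.002
gripper_force: 0.0
```

{"op": "move_arm", "data": {"deltas": [{"slide":[0,0,0],"rot":[0,0,0]},{"slide":[0,0,0],"rot":[0,0,0]},{"slide":[0,0,0],"rot":[0,0,0]},{"slide":[0,0,0],"rot":[0,0,0]},{"slide":[0,0,0],"rot":[0,0,0]}], "claw": 0, "newtons": 70}}

```text
time_s: 3.75
ee_pos: [586.3, -170.9, 263.0]
orientation: [3.141, 0.072, 0.0]
wrist_force: [0.4, -0.1, 2.6]
width: 0.252
gripper_force: 68.7
```

{"op": "move_arm", "data": {"deltas": [{"slide":[0,0,0],"rot":[0,0,0]},{"slide":[0,0,0],"rot":[0,0,0]},{"slide":[0,0,0],"rot":[0,0,0]},{"slide":[0,0,0],"rot":[0,0,0]},{"slide":[0,0,0],"rot":[0,0,0]}]}}

```text
time_s: 4.25
ee_pos: [586.3, -170.9, 262.9]
orientation: [3.141, 0.072, 0.0]
wrist_force: [-0.3, -0.1, 3.2]
width: 0.249
gripper_force: 69.1
```

Run:
```python
from h import *
np.set_printoptions(precision=3,suppress=True)
s=robot.state();print(s)
```

```text
{'time_s': 4.25, 'joint_pos': array([-0.466,  0.693,  1.581,  0.   ,  0.867,  1.059]), 'joint_velocities': array([-0.   , -0.001, -0.   , -0.   ,  0.002,  0.001]), 'tau': array([ -0.021, -43.797, -11.998,  -0.047,  -0.184,   0.008]), 'ee_pos': array([ 586.335, -170.867,  262.939]), 'orientation': array([3.141, 0.072, 0.   ]), 'wrist_force': array([-0.323, -0.052,  3.151]), 'wrist_torque': array([0.118, 0.019, 0.042]), 'gripper_force': 69.0585708618164, 'width': 0.2493417325975049}
```

{"op": "move_arm", "data": {"deltas": [{"slide":[0,0,-20],"rot":[0,0,0]},{"slide":[0,0,-60],"rot":[0,0,0]},{"slide":[0,0,-100],"rot":[0,0,0]},{"slide":[0,0,-125],"rot":[0,0,0]},{"slide":[0,0,-125],"rot":[0,0,0]}]}}

```text
time_s: 4.75
ee_pos: [587.1, -171.2, 391.0]
orientation: [3.137, 0.072, 0.011]
wrist_force: [0.9, 0.1, -1.8]
width: 0.251
gripper_force: 71.2
```

{"op": "move_arm", "data": {"deltas": [{"slide":[-5,-40,0],"rot":[0,0,-0.14]},{"slide":[-10,-80,0],"rot":[0,0,-0.28]},{"slide":[-17,-120,0],"rot":[0,0,-0.42]},{"slide":[-23,-160,0],"rot":[0,0,-0.56]},{"slide":[-30,-200,0],"rot":[0,0,-0.7]}]}}

```text
time_s: 5.25
ee_pos: [545.9, 29.0, 385.1]
orientation: [-2.92, -1.151, 0.006]
wrist_force: [0.3, -0.1, -2.1]
width: 0.251
gripper_force: 70.9
```

Run:
```python
from h import *
np.set_printoptions(precision=3,suppress=True)
s=robot.state();print(s['time_s'],s['joint_pos'],s['ee_pos'],s['orientation'],s['width'],s['wrist_force']); print(Ro.from_rotvec(s['orientation']).as_matrix()[:,0])
```

```text
5.25 [-0.151  0.448  1.65   0.     1.048  0.668] [545.9    29.035 385.122] [-2.92  -1.151  0.006] 0.2514411750118576 [ 0.261 -0.138 -2.136]
[ 0.731  0.682 -0.003]
```

{"op": "move_arm", "data": {"deltas": [{"slide":[10,-12,0],"rot":[0,0,-0.14]},{"slide":[20,-25,0],"rot":[0,0,-0.28]},{"slide":[30,-37,0],"rot":[0,0,-0.42]},{"slide":[40,-50,0],"rot":[0,0,-0.56]},{"slide":[50,-63,0],"rot":[0,0,-0.7]}]}}

```text
time_s: 5.75
ee_pos: [540.2, 108.5, 385.0]
orientation: [-2.347, -2.083, 0.006]
wrist_force: [0.2, -0.4, -2.8]
width: 0.252
gripper_force: 70.9
```

{"op": "move_arm", "data": {"deltas": [{"slide":[0,0,0],"rot":[0,0,-0.14]},{"slide":[0,0,0],"rot":[0,0,-0.16]},{"slide":[0,0,0],"rot":[0,0,-0.16]}]}}

```text
time_s: 6.05
ee_pos: [540.7, 107.7, 386.0]
orientation: [-2.183, -2.256, 0.004]
wrist_force: [-0.5, -0.5, -2.8]
width: 0.25
gripper_force: 70.9
```

Run:
```python
from h import *
np.set_printoptions(precision=3,suppress=True)
s=robot.state(); im=robot.read_camera("wrist"); cv2.imwrite("pics/w3.png",cv2.resize(im[:,:][...,::-1],(800,600),interpolation=cv2.INTER_CUBIC))
print(s['time_s'],s['joint_pos'],s['ee_pos'],s['orientation'],s['width']); print(Ro.from_rotvec(s['orientation']).as_matrix()[:,0])
W=cam("wrist",s)
for x in robot.mark_of("wrist","selector_slot"): print(x['conf'],x['xy'],plane(W,x['xy'],71))
```

```text
6.05 [-0.006  0.453  1.638 -0.     1.054 -0.039] [540.665 107.671 386.01 ] [-2.183 -2.256  0.004] 0.24972879758563885
[-0.033  0.999 -0.   ]
0.91 [287.5, 81.9] [541.73  196.088  71.   ]
```

View pics/w3.png

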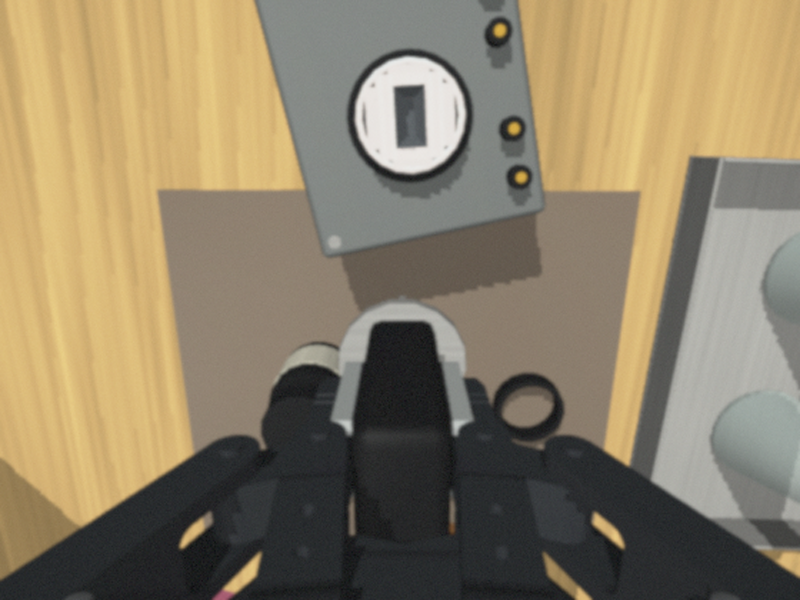

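The slot mouth has its corners at (394,87), (424,85), (426,147), (397,148) in the 800x600 view, and the tool hangs straight in the gripper.

Run:
```python
from h import *
np.set_printoptions(precision=3,suppress=True)
s=robot.state(); W=cam("wrist",s); k=560/800
c=[plane(W,(u*k,v*k),71) for u,v in[(394,87),(424,85),(426,147),(397,148)]]
print(np.array(c),np.mean(c,0))
for a,b in((3,0),(2,1)): d=c[b]-c[a]; print(np.linalg.norm(d),np.arctan2(d[1],d[0]))
for p in([409.5,116]),: print("disc",plane(W,(p[0]*k,p[1]*k),71))
for a,b in(((328,255),(256,0)),((543,208),(518,0))):
    d=plane(W,(b[0]*k,b[1]*k),55)-plane(W,(a[0]*k,a[1]*k),55); print("box",np.arctan2(d[1],d[0]))
d=plane(W,(543*k,208*k),55)-plane(W,(328*k,255*k),55); print("short",np.arctan2(d[1],d[0])+np.pi/2)
```

```text
[[533.038 210.667  71.   ]
 [548.973 212.187  71.   ]
 [551.561 180.605  71.   ]
 [535.603 179.539  71.   ]] [542.294 195.749  71.   ]
31.233430145975102 1.6530124417679333
31.687974647708906 1.6525724017745558
disc [541.855 196.388  71.   ]
box 1.8333124932584934
box 1.8063891176080433
short 1.8224711026205986
```

{"op": "move_arm", "data": {"deltas": [{"slide":[45,2,0],"rot":[0,0,-0.05]},{"slide":[88,4,0],"rot":[0,0,-0.05]},{"slide":[88,4,20],"rot":[0,0,-0.05]},{"slide":[88,4,50],"rot":[0,0,-0.05]},{"slide":[88,4,50],"rot":[0,0,-0.05]}]}}

```text
time_s: 6.65
ee_pos: [540.3, 195.6, 334.0]
orientation: [-2.122, -2.309, 0.012]
wrist_force: [-1.8, -0.9, -3.5]
width: 0.252
gripper_force: 70.8
```

Run:
```python
from h import *
np.set_printoptions(precision=3,suppress=True)
s=robot.state();print(s['time_s'],s['ee_pos'],s['wrist_force']);R=Ro.from_rotvec(s['orientation']).as_matrix(); print(R)
print("need",R.T@(np.array([542,196,307])-s['ee_pos']),np.arctan2(R[1,0],R[0,0]))
```

```text
6.65 [540.35  195.641 334.034] [-1.838 -0.897 -3.469]
[[-0.084  0.996 -0.009]
 [ 0.996  0.084 -0.002]
 [-0.001 -0.009 -1.   ]]
need [ 0.24   1.926 27.017] 1.6547887880514411
```

{"op": "move_arm", "data": {"deltas": [{"slide":[0,1.5,5],"rot":[0,0,0]},{"slide":[0,1.5,10],"rot":[0,0,0]},{"slide":[0,1.5,14],"rot":[0,0,0]},{"slide":[0,1.5,18],"rot":[0,0,0]},{"slide":[0,1.5,21],"rot":[0,0,0]}]}}

```text
time_s: 7.15
ee_pos: [543.6, 195.8, 316.8]
orientation: [2.125, 2.313, 0.001]
wrist_force: [-0.3, 0.6, -2.1]
width: 0.249
gripper_force: 70.9
```

{"op": "move_arm", "data": {"deltas": [{"slide":[0,0,3],"rot":[0,0,0]},{"slide":[0,0,5],"rot":[0,0,0]},{"slide":[0,0,6],"rot":[0,0,0]},{"slide":[0,0,6],"rot":[0,0,0]}]}}

```text
time_s: 7.55
ee_pos: [542.8, 196.0, 310.5]
orientation: [-2.124, -2.313, 0.003]
wrist_force: [-2.6, -0.6, -1.4]
width: 0.247
gripper_force: 71.1
```

{"op": "move_arm", "data": {"deltas": [{"slide":[0,0,1.5],"rot":[0,0,0]},{"slide":[0,0,3],"rot":[0,0,0]},{"slide":[0,0,3],"rot":[0,0,0]},{"slide":[0,0,3],"rot":[0,0,0]}]}}

```text
time_s: 7.95
ee_pos: [542.9, 195.9, 307.0]
orientation: [-2.124, -2.313, 0.003]
wrist_force: [-3.4, 0.3, -3.6]
width: 0.247
gripper_force: 70.8
```

Run:
```python
from h import *
np.set_printoptions(precision=3,suppress=True)
s=robot.state();print(s['time_s'],s['joint_pos'],s['ee_pos'],s['wrist_force'],s['wrist_torque']);R=Ro.from_rotvec(s['orientation']).as_matrix(); print(R)
```

```text
7.95 [0.153 0.593 1.642 0.    0.909 0.068] [542.941 195.934 306.97 ] [-3.367  0.255 -3.586] [-0.102  0.781 -0.01 ]
[[-0.085  0.996 -0.003]
 [ 0.996  0.085 -0.   ]
 [-0.    -0.003 -1.   ]]
```

{"op": "move_arm", "data": {"deltas": [{"slide":[0,0,0],"rot":[0,0,0.1]},{"slide":[0,0,0],"rot":[0,0,0.21]},{"slide":[0,0,0],"rot":[0,0,0.32]},{"slide":[0,0,0],"rot":[0,0,0.43]},{"slide":[0,0,0],"rot":[0,0,0.54]}]}}

```text
time_s: 8.45
ee_pos: [542.6, 196.1, 307.0]
orientation: [-2.667, -1.656, 0.005]
wrist_force: [-3.7, -0.0, -3.1]
width: 0.248
gripper_force: 71.0
```

{"op": "move_arm", "data": {"deltas": [{"slide":[0,0,0],"rot":[0,0,0.11]},{"slide":[0,0,0],"rot":[0,0,0.22]},{"slide":[0,0,0],"rot":[0,0,0.33]},{"slide":[0,0,0],"rot":[0,0,0.44]},{"slide":[0,0,0],"rot":[0,0,0.54]}]}}

```text
time_s: 8.95
ee_pos: [542.7, 196.1, 307.0]
orientation: [-3.013, -0.886, 0.005]
wrist_force: [-4.6, 0.5, -3.0]
width: 0.251
gripper_force: 70.9
```

Run:
```python
from h import *
np.set_printoptions(precision=3,suppress=True)
s=robot.state();print(s['time_s'],s['joint_pos'],s['ee_pos'],s['wrist_force'],s['wrist_torque']);R=Ro.from_rotvec(s['orientation']).as_matrix(); print(R)
```

```text
8.95 [0.153 0.593 1.642 0.    0.909 1.152] [542.742 196.075 306.992] [-4.62   0.521 -3.047] [0.078 0.891 0.05 ]
[[ 0.841  0.541 -0.003]
 [ 0.541 -0.841 -0.   ]
 [-0.003 -0.002 -1.   ]]
```

{"op": "move_arm", "data": {"deltas": [{"slide":[0,0,0],"rot":[0,0,0.11]},{"slide":[0,0,0],"rot":[0,0,0.22]},{"slide":[0,0,0],"rot":[0,0,0.33]},{"slide":[0,0,0],"rot":[0,0,0.4]},{"slide":[0,0,0],"rot":[0,0,0.44]}]}}

```text
time_s: 9.45
ee_pos: [542.8, 196.0, 307.0]
orientation: [3.134, 0.21, -0.005]
wrist_force: [-3.5, -0.3, -3.7]
width: 0.249
gripper_force: 70.9
```

{"op": "move_arm", "data": {"deltas": [{"slide":[0,0,0],"rot":[0,0,0.04]},{"slide":[0,0,0],"rot":[0,0,0.08]},{"slide":[0,0,0],"rot":[0,0,0.08]}]}}

```text
time_s: 9.75
ee_pos: [542.9, 195.9, 307.0]
orientation: [3.14, 0.088, -0.004]
wrist_force: [-3.5, -0.1, -3.6]
width: 0.25
gripper_force: 70.9
```

Run:
```python
from h import *
np.set_printoptions(precision=3,suppress=True)
s=robot.state();print(s['time_s'],s['joint_pos'],s['ee_pos'],s['wrist_force'],s['wrist_torque']);R=Ro.from_rotvec(s['orientation']).as_matrix(); print(R)
```

```text
9.75 [0.153 0.593 1.642 0.    0.909 1.668] [542.896 195.946 307.044] [-3.55  -0.121 -3.594] [0.01  0.897 0.074]
[[ 0.998  0.056 -0.003]
 [ 0.056 -0.998 -0.   ]
 [-0.003  0.    -1.   ]]
```

{"op": "move_arm", "data": {"deltas": [{"slide":[0,0,0],"rot":[0,0,0.04]},{"slide":[0,0,0],"rot":[0,0,0.06]},{"slide":[0,0,0],"rot":[0,0,0.06]}]}}

```text
time_s: 10.05
ee_pos: [542.9, 195.9, 307.1]
orientation: [3.141, -0.005, -0.004]
wrist_force: [-4.5, -0.9, -4.8]
width: 0.252
gripper_force: 70.7
```

Run:
```python
from h import *
np.set_printoptions(precision=3,suppress=True)
s=robot.state();print(s['time_s'],s['joint_pos'],s['ee_pos'],s['wrist_force'],s['wrist_torque']);R=Ro.from_rotvec(s['orientation']).as_matrix(); print(R[0])
im=robot.read_camera("scene"); cv2.imwrite("pics/s1.png",cv2.resize(im[130:390,270:480],None,fx=2.3,fy=2.3,interpolation=cv2.INTER_CUBIC)[...,::-1])
```

```text
10.05 [ 0.153  0.593  1.642 -0.     0.909  1.727] [542.901 195.93  307.077] [-4.52  -0.861 -4.752] [-0.105  1.039  0.186]
[ 1.    -0.003 -0.003]
```

View pics/s1.png

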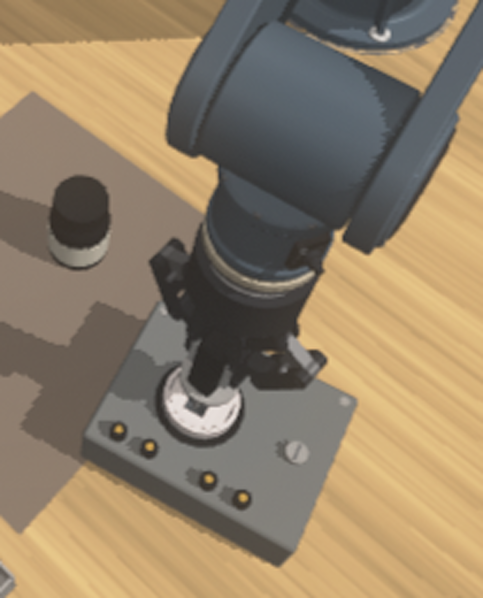

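The selector is turned, the blade is in the slot, and the torque rise to 0.19 N m shows the stop. I'll ease off, lift and go back.

{"op": "move_arm", "data": {"deltas": [{"slide":[0,0,0],"rot":[0,0,-0.05]},{"slide":[0,0,-10],"rot":[0,0,-0.05]},{"slide":[0,0,-30],"rot":[0,0,-0.05]},{"slide":[0,0,-60],"rot":[0,0,-0.05]},{"slide":[0,0,-85],"rot":[0,0,-0.05]}]}}

```text
time_s: 10.6
ee_pos: [545.4, 196.1, 396.1]
orientation: [-3.14, -0.07, -0.014]
wrist_force: [0.5, 0.1, -2.9]
width: 0.248
gripper_force: 71.0
```

{"op": "move_arm", "data": {"deltas": [{"slide":[5,40,0],"rot":[0,0,0]},{"slide":[10,85,0],"rot":[0,0,0]},{"slide":[15,130,0],"rot":[0,0,0]},{"slide":[20,170,0],"rot":[0,0,0]},{"slide":[25,210,0],"rot":[0,0,0]}]}}

```text
time_s: 11.1
ee_pos: [579.8, -14.9, 395.2]
orientation: [3.138, 0.07, 0.014]
wrist_force: [0.3, 0.3, -2.4]
width: 0.249
gripper_force: 71.0
```

```bash
cat > n.py <<'E'
from h import *
np.set_printoptions(precision=3,suppress=True)
s=robot.state();print(s['time_s'],s['ee_pos'],s['wrist_force'],s['wrist_torque'],s['width']);R=Ro.from_rotvec(s['orientation']).as_matrix();print(R)
print("need",R.T@(np.array([586.3,-171.7,262.9])-s['ee_pos']),"yaw",np.arctan2(R[1,0],R[0,0]))
E
python3 n.py
python3 - <<'E'
from h import *
im=robot.read_camera("top"); cv2.imwrite("pics/t1.png",cv2.resize(im[110:240,100:420],None,fx=2.5,fy=2.5,interpolation=cv2.INTER_CUBIC)[...,::-1])
E
```

```text
11.1 [579.775 -14.909 395.217] [ 0.27   0.294 -2.395] [ 0.011  0.024 -0.02 ] 0.24853913101095998
[[ 0.999  0.045  0.009]
 [ 0.045 -0.999 -0.002]
 [ 0.009  0.003 -1.   ]]
need [ -1.624 156.593 132.702] yaw 0.04464813196747806
```

View pics/t1.png

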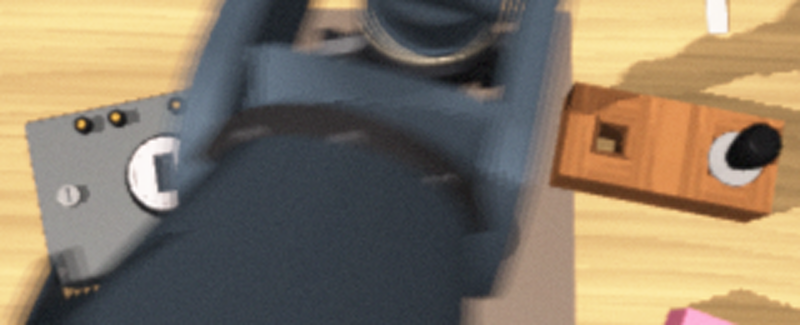

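The slot now runs along the short side, and the empty well shows at top pixel (344,165).

{"op": "move_arm", "data": {"deltas": [{"slide":[0,45,0],"rot":[0,0,0]},{"slide":[0,90,0],"rot":[0,0,0]},{"slide":[0,130,0],"rot":[0,0,0]},{"slide":[0,157,0],"rot":[0,0,0]},{"slide":[0,157,0],"rot":[0,0,0]}]}}

```text
time_s: 11.65
ee_pos: [586.8, -174.3, 394.9]
orientation: [3.135, 0.063, 0.013]
wrist_force: [0.1, -0.1, -2.4]
width: 0.25
gripper_force: 70.9
```

{"op": "move_arm", "data": {"deltas": [{"slide":[0,0,40],"rot":[0,0,0]},{"slide":[0,0,50],"rot":[0,0,0]},{"slide":[0,0,50],"rot":[0,0,0]}]}}

```text
time_s: 11.95
ee_pos: [585.1, -168.7, 341.6]
orientation: [-3.139, -0.072, 0.004]
wrist_force: [-0.3, 0.2, -3.0]
width: 0.249
gripper_force: 70.9
```

```bash
python3 n.py
python3 - <<'E'
from h import *
print("well",plane(cam("top"),(344.4,165.2),65))
E
```

```text
11.95 [ 585.087 -168.74   341.584] [-0.273  0.197 -3.028] [ 0.022  0.022 -0.003] 0.24861513724272286
[[ 0.999  0.046 -0.002]
 [ 0.046 -0.999  0.001]
 [-0.002 -0.001 -1.   ]]
need [ 1.265  3.13  78.677] yaw 0.04609497514263095
well [ 583.98051122 -169.94603076   65.        ]
```

{"op": "move_arm", "data": {"deltas": [{"slide":[1.2,2.5,0],"rot":[0,0,0]},{"slide":[1.2,2.5,15],"rot":[0,0,0]},{"slide":[1.2,2.5,30],"rot":[0,0,0]},{"slide":[1.2,2.5,45],"rot":[0,0,0]},{"slide":[1.2,2.5,45],"rot":[0,0,0]}]}}

```text
time_s: 12.45
ee_pos: [586.8, -171.6, 297.6]
orientation: [-3.141, -0.073, 0.001]
wrist_force: [-0.6, 0.0, -2.9]
width: 0.246
gripper_force: 71.0
```

```bash
python3 n.py
```

```text
12.45 [ 586.809 -171.635  297.584] [-0.564  0.033 -2.933] [-0.028  0.118 -0.026] 0.24597226986516366
[[ 0.999  0.046 -0.001]
 [ 0.046 -0.999  0.   ]
 [-0.001 -0.    -1.   ]]
need [-0.491  0.049 34.685] yaw 0.04632586327093419
```

{"op": "move_arm", "data": {"deltas": [{"slide":[-0.5,0,10],"rot":[0,0,0]},{"slide":[-0.5,0,20],"rot":[0,0,0]},{"slide":[-0.5,0,28],"rot":[0,0,0]},{"slide":[-0.5,0,32],"rot":[0,0,0]},{"slide":[-0.5,0,33],"rot":[0,0,0]}]}}

```text
time_s: 12.95
ee_pos: [586.0, -171.9, 264.0]
orientation: [-3.14, -0.072, 0.002]
wrist_force: [1.2, 0.3, -2.3]
width: 0.25
gripper_force: 71.0
```

{"op": "move_arm", "data": {"deltas": [{"slide":[0,0,1],"rot":[0,0,0]},{"slide":[0,0,1.5],"rot":[0,0,0]},{"slide":[0,0,1.5],"rot":[0,0,0]}]}}

```text
time_s: 13.25
ee_pos: [586.2, -172.0, 263.4]
orientation: [3.141, 0.072, 0.001]
wrist_force: [-0.8, -1.1, -1.6]
width: 0.251
gripper_force: 71.0
```

```bash
python3 n.py
```

```text
13.25 [ 586.216 -172.018  263.426] [-0.764 -1.051 -1.625] [-0.025  0.008 -0.004] 0.2510262078487462
[[ 0.999  0.046  0.   ]
 [ 0.046 -0.999 -0.   ]
 [ 0.     0.    -1.   ]]
need [ 0.098 -0.314  0.526] yaw 0.045796204328296286
```

{"op": "move_arm", "data": {"deltas": [{"slide":[0,0,0],"rot":[0,0,0]},{"slide":[0,0,0],"rot":[0,0,0]},{"slide":[0,0,0],"rot":[0,0,0]},{"slide":[0,0,0],"rot":[0,0,0]},{"slide":[0,0,0],"rot":[0,0,0]}], "claw": 100}}

```text
time_s: 13.75
ee_pos: [586.2, -172.0, 263.4]
orientation: [3.141, 0.072, 0.0]
wrist_force: [0.5, 0.2, -0.3]
width: 0.998
gripper_force: 0.0
```

{"op": "move_arm", "data": {"deltas": [{"slide":[0,0,0],"rot":[0,0,0]},{"slide":[0,0,-10],"rot":[0,0,0]},{"slide":[0,0,-40],"rot":[0,0,0]},{"slide":[0,0,-80],"rot":[0,0,0]},{"slide":[0,0,-120],"rot":[0,0,0]}]}}

```text
time_s: 14.25
ee_pos: [585.9, -171.9, 384.7]
orientation: [-3.14, -0.072, 0.001]
wrist_force: [1.1, -0.6, -0.0]
width: 1.0
gripper_force: 0.0
```

{"op": "move_arm", "data": {"deltas": [{"slide":[-50,0,-20],"rot":[0,0,0]},{"slide":[-80,0,-30],"rot":[0,0,0]},{"slide":[-80,0,-30],"rot":[0,0,0]},{"slide":[-80,0,-30],"rot":[0,0,0]}]}}

```text
time_s: 14.65
ee_pos: [505.9, -175.7, 414.5]
orientation: [3.14, 0.071, 0.004]
wrist_force: [-0.3, 0.5, -0.3]
width: 0.999
gripper_force: 0.0
```

```bash
python3 n.py
python3 - <<'E'
from h import *
s=robot.state(); im=robot.read_camera("wrist"); cv2.imwrite("pics/w4.png",im[...,::-1]); W=cam("wrist",s)
for x in robot.mark_of("wrist","driver_grip"): print(x['conf'],x['xy'],plane(W,x['xy'],107))
E
```

```text
14.65 [ 505.902 -175.696  414.456] [-0.253  0.464 -0.257] [ 0.027 -0.039 -0.016] 0.9994976604089401
[[ 0.999  0.045  0.002]
 [ 0.045 -0.999 -0.001]
 [ 0.002  0.001 -1.   ]]
need [ 80.157  -0.566 151.735] yaw 0.04490642423684976
```

View pics/w4.png

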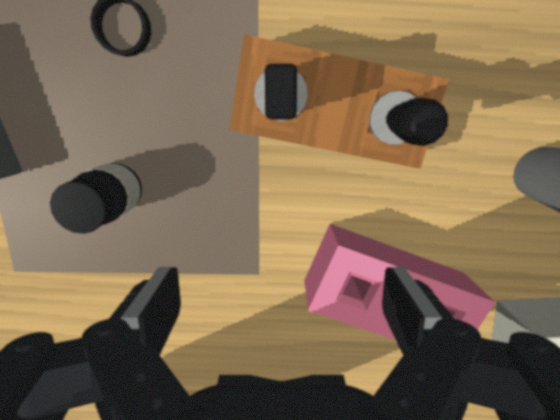

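The driver stands upright at (281,91) with its collar flat on the stand, and the gripper is clear. I'll hand the job in.

```bash
python3 -c "
from plant import robot
print(robot.hand_in())"
```

```text
the job is handed in; nothing more can be done
None
```

I turned the selector a quarter turn clockwise to its stop, put the screwdriver back upright and home in its well, let it go, and handed the job in at about 15 s; the hand-in returned no verdict.

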